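# Put the point puller away in the latched darts drawer

### The arm

A 7-joint arm with a two-finger parallel gripper is mounted at the origin on the work surface. World frame = base frame: x ahead of the robot, y to its left, z up, the work surface at z = 0. Lengths are in m, angles in rad, forces in N, time in s.
With the tool pointing down it reaches from about 0.425 to 0.875 m from the base axis. Payload 4.7 kg.
Tool frame: the origin (TCP) lies where the fingers leave the gripper's body, on its centre line; the fingertips stand 70 mm ahead of it and the grasp point (between the pads) lies 51 mm ahead of it; z points along the fingers, y is the line along which they close (so a half turn about z gives the same grasp; the last joint's range is limited). The gripper opens to 87 mm and grips with 3 to 60 N. Pads are 19 mm wide; open, the fingers measure 117 mm over their backs; the gripper's body (75 mm by 190 mm) begins 51 mm behind the grasp point.
Start: joints at [1.275, 0.321, -0.07, 1.45, 0.023, 1.371, -0.057], TCP at [0.198, -0.619, 0.292] pointing down, gripper open.
Joint ranges: [-2.86, 2.86], [-0.3, 2.09], [-1.38, 1.24], [0.06, 2.45], [-1.56, 4.7], [0.09, 2.05], [-2.69, 2.69]. Speed limits (rad/s): [2.57, 2.57, 3.14, 3.14, 3.14, 3.14, 3.14].

### API

Orientations are given as a rotation vector (axis times angle).
In Python, from bench import ctrl gives the robot as it stands.
- The arm moves only by the tool play_rows, never from a script. Its argument "increments" is a list that holds one entry, the list of rows, each a list of 7 numbers: the shift along the tool's x, y, z as a fraction of full scale, then the turn, a rotation vector about the tool's x, y, z as a fraction of full scale, then the gripper command: -1 is shut, 1 is fully open, values between are in proportion. A call has 1 to 8 rows; each row is the pose to reach, as a shift and turn from the pose commanded when the call began, along the tool's axes at that moment; what a row does not reach only later rows make up. Full scale, the value 1, is 0.1 m for a shift and 90 degrees for a turn. A row lasts 1/10 s, in which the tool goes at most 50 mm and 8.59 degrees, less where a joint would pass 70% of its speed; a pose out of reach is approached as far as the arm can. A call with a number of a shift or a turn outside -1 to 1 is refused whole. A call with a gripper value outside its range is refused whole. The fingers move at their own pace and stop on an object; "squeeze" is the grip in N (left out, the last holds). Time passes only in rows, so rows that repeat a pose let the fingers close. It gives the time, the measured TCP pose, the force, the opening and the grip force at its end, in the units of the state.
- ctrl.get_state(): the state, without advancing time (a new reading comes with each control period).
- ctrl.get_image(name): name is "scene" or "top" or "wrist"; returns the picture (400x640x3 uint8, red, green, blue); there is no depth.
- ctrl.get_calibration(name): a dict with "vertical_fov" (degrees; the focal length in pixels is half the picture's height over the tangent of half this angle, whatever the lens; pixels are square), "cx", "cy" (the principal point, pixels), "R" (3x3) and "t" (3): a world point X has camera coordinates R X + t; the wrist camera has in their place "T_tool_cam" (4x4, takes a point from camera to tool coordinates, whose origin is the TCP and whose axes are the flange's). Camera axes: x right, y down, z forward; pixel columns grow to the right and rows downward; lengths in m; the calibration is good to about 2 mm. A picture is of the moment at which its call begins: read the wrist's pose just before it. get_calibration takes no time and is no camera call.
- ctrl.close_job(): hands the job in; it is judged then, once.
The state is a dict: "time": time; "joint_positions": joint angles; "qd": joint speeds; "joint_torque": joint torques, N m; "position": TCP position; "tool_rot": TCP orientation; "ft_force": force on the tool from outside, world axes, zero at the start; "torque": the same for the moment, N m; "grip_width": opening from 0.0 (shut) to 1.0 (fully open); "grip_force": force on a finger pad.
Only numpy, scipy, OpenCV 4.12 (cv2) and the standard library are available. Lean on these libraries where they do the work, as an engineer would, in place of code of your own. Each camera call takes 0.05 s, during which the arm holds its last target. There are 200 camera calls.

### The job

Press the brass release on top of the darts box so its tray springs out, lay the brass point-removal tool inside the tray and let go of it, then push the tray home until it clicks and stays shut by itself. Work gently: never lean on the box, its release or its tray with more than 22 N, and leave the ashtray, tumbler, chalk cup and flight stand where they are.

Things in the scene. Friction and masses are not known exactly. Their poses are not given: they have to be found in the camera images.
- case: Dark wooden darts box, 180 (x) x 170 (y) x 58 mm high, on a fixed 4 mm base plate. Origin: centre of its underside. The tray comes out of its open -x face; +x points into it. Slotted screws give it play: pushed along +x with over 6 N, the whole box slides back until the slots run out, after 0 to 22 mm (differs each time, cannot be seen).
- release (a joint): Travel of the brass push button (m): 0 up, 0.007 fully down. Sprung: 2.5 N at first, about 4.5 N at 3 to 4 mm where the catch lets go, 6.7 N at the bottom with a hard stop. Comes up by itself. Shutting the tray pushes it down 4 mm; it springs up at the click.
- release_top (a point): Centre of the top of the round brass button, 24 mm in diameter, standing 11 mm above the box's top, 25 mm behind the box's front face and 55 mm to the box's +y.
- tray (a joint): How far the tray stands out (m): 0 latched, 0.095 fully out, along the box's -x. A spring drives it out with 4 N (shut) to 3 N (out). In the last 12 mm the latch raises the push to about 9 N, so the box slips back first. It clicks at about 0; past -0.002 a rubber buffer adds 6 N per mm. Push on through slip and click until 12 to 16 N, then back off.
- tray_front (a point): Centre of the outer face of the tray's plain wooden front panel, which is 162 mm wide (y), 50 mm high and 8 mm thick (from 8 to 58 mm above the bar); 15 mm in front of the box's front face when shut. Axes as the box's: +x points into the box.
- tray_in (a point): Point on the tray's inner floor (13 mm above the bar), midway across, 51 mm behind the inside of the front panel: the middle of the part open to above when fully out (102 mm in x, 124 mm in y). Side walls 27 mm high above the floor, 3 mm thick. The inside runs from -51 to +96 mm in x about this point. Axes as the box's.
- puller_mid (a point): Centre of the brass point-removal tool, half-way up: a bar 64 mm long (its x), 14 mm wide and 14 mm high with a thin neck 9 mm in diameter between +10 and +22 mm; it lies flat on the bar, 70 g. Grip it across its 14 mm width.
- chalk_cup: Black ceramic cup, 64 mm across, 60 mm high, standing; origin at the centre of its foot. Leave alone.
- tumbler: Glass tumbler, 78 mm across, 92 mm high, standing; origin at the centre of its foot. Leave alone.
- ashtray: Round heavy pewter ashtray, 124 mm across, 30 mm high; origin at the centre of its underside. Leave alone.
- flight_stand: Beech stand 60 x 150 x 28 mm with four upright plastic dart flights reaching 64 mm; origin at the centre of its underside. Leave alone.

How it is judged:
On the way, in this order (a step that is already met when the one before it is completed fails the run):
1. the release is pressed down (value of joint release above 0.0015 m).
2. the tray has sprung out at least 80 mm (value of joint tray above 0.08 m), for 0.2 s.
3. the brass tool lies in the open tray, let go (value of joint tray above 0.07 m and x of puller_mid in the frame of tray_in between -0.051 and 0.096 m and y of puller_mid in the frame of tray_in between -0.062 and 0.062 m and z of puller_mid in the frame of tray_in below 0.02 m and contact force between the fingers and puller below 0.1 N), for 0.2 s.
At the end, for the whole second after the job is handed in: The tray is latched shut by itself (standing out less than 6 mm, nothing pushing it), the release is up again (within 2 mm), and the brass tool lies at rest on the tray's floor inside it (its centre less than 20 mm above the floor) (value of joint tray below 0.006 m and value of joint release below 0.002 m and x of puller_mid in the frame of tray_in between -0.051 and 0.096 m and y of puller_mid in the frame of tray_in between -0.062 and 0.062 m and z of puller_mid in the frame of tray_in below 0.02 m and linear speed of puller below 0.02 m/s); the robot touches nothing.
It fails at once if the robot pushes on the box, its release or its tray with more than 22 N (contact force between any of the fingers, the arm and case above 22 N).
It fails at once if a bystander (ashtray, tumbler, chalk cup, flight stand) is moved more than 20 mm (distance of any of ashtray, tumbler, chalk_cup, flight_stand from where it was at the start of the episode above 0.02 m).
It also fails if it takes over 72 s, if anything falls off the work surface, if the arm or the gripper's body presses on something with over 40 N, if the wrist force passes 120 N, or if a joint passes its speed limit or range.

## Working session

There is one attempt and no reset: what is moved stays moved. The work goes in short steps, Python scripts to look and compute and a tool call to move; the robot and the scene stay as the last step left them, time stands still between calls to the robot, and variables do not carry over. Pictures are saved under pics/ and viewed, at most 10 in all, crops included, and the job is handed in when it is done.

Besides the shell and the picture viewer there is one more tool, called after ">>>" as name(argument=value, ...), one argument or row to a line, values as JSON. play_rows: Moves the arm, as the interface text tells. Shift numbers are shares of 0.1 m and turn numbers shares of 90 degrees, none past 1 either way. Its arguments: {"type":"object","properties":{"increments":{"type":"array"},"squeeze":{"type":"number"}},"required":["increments"]}

```bash
ls; mkdir -p pics; python3 - <<'E'
from bench import ctrl
import cv2,numpy as np
s=ctrl.get_state();print(s['time'],s['position'],s['tool_rot'],s['ft_force'])
for n in ("scene","top"):
    im=ctrl.get_image(n);cv2.imwrite(f"pics/{n}0.png",im[:,:,::-1])
for n in ("scene","top","wrist"):print(n,ctrl.get_calibration(n))
E
```

```text
pics
0.0 [ 0.19799049 -0.61868612  0.29121096] [-3.10222346e+00 -4.84390734e-01  6.27949307e-04] [-0.19454993  0.06977551  0.06313614]
scene {'vertical_fov': 43.28648984639569, 'cx': 324.22764898788364, 'cy': 195.80022153177094, 'R': array([[-0.73489475,  0.67816569, -0.004582  ],
       [ 0.4120647 ,  0.4411477 , -0.79723985],
       [-0.53863938, -0.58777547, -0.60364528]]), 't': array([ 0.41603981, -0.21348997,  1.68598963])}
top {'vertical_fov': 48.153187649993455, 'cx': 315.3840333229702, 'cy': 190.3565529202835, 'R': array([[ 0.00467602, -0.99995846, -0.00782383],
       [-0.99662927, -0.00401936, -0.08193863],
       [ 0.08190378,  0.0081806 , -0.99660667]]), 't': array([0.04731459, 0.60882341, 1.21905882])}
wrist {'vertical_fov': 70.9769536999942, 'cx': 320.7021069818184, 'cy': 199.42702282548615, 'T_tool_cam': array([[ 8.29023728e-04, -9.58217254e-01, -2.86040220e-01,
         7.90487218e-02],
       [ 9.99999588e-01,  6.88902880e-04,  5.90493046e-04,
         1.08708345e-03],
       [-3.68766693e-04, -2.86040592e-01,  9.58217430e-01,
        -9.27809432e-02],
       [ 0.00000000e+00,  0.00000000e+00,  0.00000000e+00,
         1.00000000e+00]])}
```

View pics/top0.png

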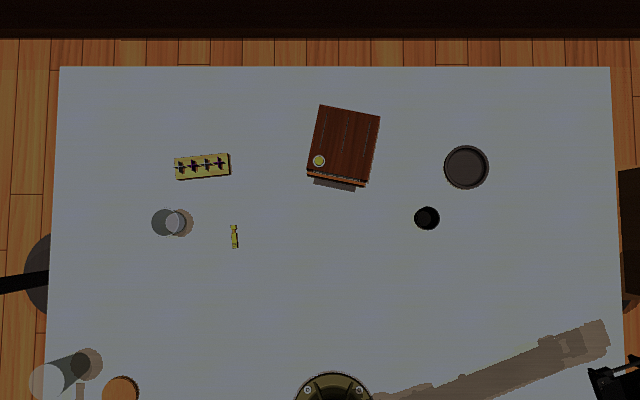

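View pics/scene0.png

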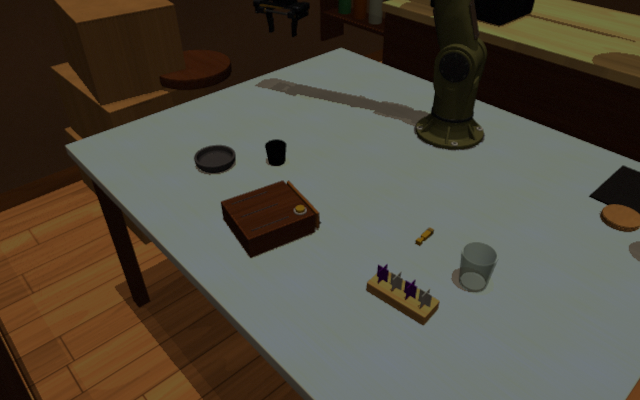

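The top view shows the box (corners about (320,105), (379,117), (367,187), (307,172)) with its button at (319,160). The tool is at (234,237), the tumbler at (172,222), the flight stand at (202,165), the cup at (427,218) and the ashtray at (466,167). The scene view agrees, with the tool at (425,236) and the button at (300,210).

```bash
cat > h.py <<'E'
from bench import ctrl
import cv2,numpy as np
from scipy.spatial.transform import Rotation as Ro
def cam(name,s=None):
    c=ctrl.get_calibration(name);f=200/np.tan(np.radians(c['vertical_fov']/2))
    if 'R' in c: R=c['R'].T;o=-R@c['t']
    else:
        T=np.eye(4);T[:3,:3]=Ro.from_rotvec(s['tool_rot']).as_matrix();T[:3,3]=s['position']
        T=T@c['T_tool_cam'];R=T[:3,:3];o=T[:3,3]
    return f,c['cx'],c['cy'],R,o
def ray(name,px,z,s=None):
    f,cx,cy,R,o=cam(name,s);d=R@[(px[0]-cx)/f,(px[1]-cy)/f,1];return o+d*(z-o[2])/d[2]
def local(s,p):   # point in tool frame
    return Ro.from_rotvec(s['tool_rot']).as_matrix().T@(np.asarray(p)-s['position'])
E
python3 - <<'E'
from h import *
im=cv2.imread('pics/top0.png');hsv=cv2.cvtColor(im,cv2.COLOR_BGR2HSV)
def blobs(m,lo,roi=(60,90,600,260)):
    x0,y0,x1,y1=roi;k=np.zeros_like(m);k[y0:y1,x0:x1]=m[y0:y1,x0:x1]
    return [c for c in cv2.findContours(k,0,2)[0] if cv2.contourArea(c)>lo]
y=cv2.inRange(hsv,(20,90,60),(35,255,255))
for c in blobs(y,15):
    r=cv2.minAreaRect(c);print('yellow',r,cv2.contourArea(c))
    for z in (.007,.073):print(ray('top',r[0],z))
    print([ray('top',p,.014)[:2].round(3) for p in cv2.boxPoints(r)])
w=cv2.inRange(hsv,(0,90,25),(14,255,255))
for c in blobs(w,300):
    r=cv2.minAreaRect(c);print('wood',r)
    b=[ray('top',p,.062)[:2].round(4) for p in cv2.boxPoints(r)];print(b)
for n,p,z in (('tumbler',(165,222),0),('cup',(427,218),.06),('ash',(466,167),.03),('stand',(202,168),.028)):print(n,ray('top',p,z))
E
```

```text
yellow ((233.42893981933594, 236.0050811767578), (22.30032730102539, 4.559810638427734), 85.91438293457031) 63.5
[0.48088391 0.27908271 0.007     ]
[0.48223837 0.26653003 0.073     ]
[array([0.511, 0.287]), array([0.512, 0.274]), array([0.451, 0.269]), array([0.45 , 0.281])]
yellow ((318.5, 160.5), (7.0, 7.0), 90.0) 43.0
[0.69509663 0.04167516 0.007     ]
[0.68521419 0.04157611 0.073     ]
[array([0.704, 0.052]), array([0.704, 0.032]), array([0.684, 0.032]), array([0.684, 0.051])]
yellow ((201.18626403808594, 165.7230682373047), (20.609643936157227, 52.988555908203125), 83.82982635498047) 916.0
[0.67896879 0.374666   0.007     ]
[0.66993235 0.35709933 0.073     ]
[array([0.699, 0.451]), array([0.716, 0.302]), array([0.657, 0.295]), array([0.641, 0.443])]
wood ((342.923095703125, 142.38462829589844), (62.757164001464844, 65.89503479003906), 11.30993366241455)
[array([0.6648, 0.0762]), array([0.8433, 0.0419]), array([ 0.8094, -0.1263]), array([ 0.6319, -0.0902])]
tumbler [0.51920043 0.47493624 0.        ]
cup [ 0.53254423 -0.25012407  0.06      ]
ash [ 0.67489795 -0.3675207   0.03      ]
stand [0.66969817 0.36663716 0.028     ]
```

>>> play_rows(
  increments=[
    [[0.739,-0.535,0,0,0,-0.187,-1],[0.739,-0.535,0,0,0,-0.187,-1],[0.739,-0.535,0,0,0,-0.187,-1]],
  ],
)

```text
time: 0.4
position: [0.2582, -0.5404, 0.2922]
tool_rot: [-2.992, -0.952, -0.006]
ft_force: [0.6, 0.7, -0.2]
grip_width: 0.813
grip_force: 0.0
```

>>> play_rows(
  increments=[
    [[0.862,-0.298,0,0,0,-0.187,-1],[0.862,-0.298,0,0,0,-0.187,-1],[0.862,-0.298,0,0,0,-0.187,-1]],
  ],
)

```text
time: 0.7
position: [0.3114, -0.4668, 0.2924]
tool_rot: [-2.822, -1.379, -0.005]
ft_force: [0.6, -0.5, 0.6]
grip_width: 0.539
grip_force: 0.0
```

>>> play_rows(
  increments=[
    [[0.911,-0.037,0,0,0,-0.187,-1],[0.911,-0.037,0,0,0,-0.187,-1],[0.911,-0.037,0,0,0,-0.187,-1]],
  ],
)

```text
time: 1.0
position: [0.3646, -0.3933, 0.2924]
tool_rot: [-2.591, -1.776, -0.005]
ft_force: [0.6, -0.3, -0.1]
grip_width: 0.263
grip_force: 0.0
```

>>> play_rows(
  increments=[
    [[0.883,0.228,0,0,0,-0.187,-1],[0.883,0.228,0,0,0,-0.187,-1],[0.883,0.228,0,0,0,-0.187,-1]],
  ],
)

```text
time: 1.3
position: [0.4179, -0.3198, 0.2924]
tool_rot: [-2.304, -2.135, -0.005]
ft_force: [-0.0, -0.1, -0.0]
grip_width: 0.036
grip_force: 0.0
```

>>> play_rows(
  increments=[
    [[0.779,0.474,0,0,0,-0.187,-1],[0.779,0.474,0,0,0,-0.187,-1],[0.779,0.474,0,0,0,-0.187,-1]],
  ],
)

```text
time: 1.6
position: [0.4712, -0.2463, 0.2924]
tool_rot: [1.968, 2.449, 0.005]
ft_force: [-0.4, 1.2, -0.6]
grip_width: 0.002
grip_force: 0.0
```

>>> play_rows(
  increments=[
    [[0.609,0.679,0,0,0,-0.187,-1],[0.609,0.679,0,0,0,-0.187,-1],[0.609,0.679,0,0,0,-0.187,-1]],
  ],
)

```text
time: 1.9
position: [0.5246, -0.1727, 0.2923]
tool_rot: [1.589, 2.71, 0.006]
ft_force: [-0.8, 0.2, 0.1]
grip_width: 0.009
grip_force: 0.0
```

>>> play_rows(
  increments=[
    [[0.387,0.826,0,0,0,-0.187,-1],[0.387,0.826,0,0,0,-0.187,-1],[0.387,0.826,0,0,0,-0.187,-1]],
  ],
)

```text
time: 2.2
position: [0.5778, -0.0993, 0.2921]
tool_rot: [-1.177, -2.912, -0.007]
ft_force: [-0.9, -0.1, -0.4]
grip_width: 0.005
grip_force: 0.0
```

>>> play_rows(
  increments=[
    [[0.132,0.902,0,0,0,-0.187,-1],[0.132,0.902,0,0,0,-0.187,-1],[0.132,0.902,0,0,0,-0.187,-1]],
  ],
)

```text
time: 2.5
position: [0.6309, -0.026, 0.2914]
tool_rot: [-0.74, -3.052, -0.007]
ft_force: [0.1, 0.8, 0.8]
grip_width: 0.003
grip_force: 0.0
```

>>> play_rows(
  increments=[
    [[-0.135,0.902,0.3,0,0,-0.187,-1],[-0.135,0.902,0.3,0,0,-0.187,-1],[-0.135,0.902,0.3,0,0,-0.187,-1],[-0.135,0.902,0.3,0,0,-0.187,-1],[-0.135,0.902,0.3,0,0,-0.187,-1]],
  ],
)

```text
time: 3.0
position: [0.6832, 0.04, 0.2622]
tool_rot: [-0.303, -3.127, 0.004]
ft_force: [0.9, -0.5, 0.6]
grip_width: 0.002
grip_force: 0.0
```

```bash
python3 - <<'E'
from h import *
s=ctrl.get_state();im=ctrl.get_image('wrist');cv2.imwrite('pics/w1.png',im[:,:,::-1])
print(s['time'],s['position'],s['tool_rot'],s['ft_force'],s['joint_positions'])
hsv=cv2.cvtColor(im,cv2.COLOR_RGB2HSV)
y=cv2.inRange(hsv,(20,90,60),(35,255,255))
for c in cv2.findContours(y,0,2)[0]:
    if cv2.contourArea(c)>200:
        (u,v),r=cv2.minEnclosingCircle(c);p=ray('wrist',(u,v),.073,s);print(u,v,r,p,local(s,p))
E
```

```text
3.0 [0.68322733 0.03998231 0.26223057] [-0.30328037 -3.12687651  0.00350327] [ 0.9056676  -0.45167311  0.61158854] [ 0.44117288  0.51829641 -0.77462115  1.37392358  0.36184251  1.39351134
  1.04705633]
```

View pics/w1.png

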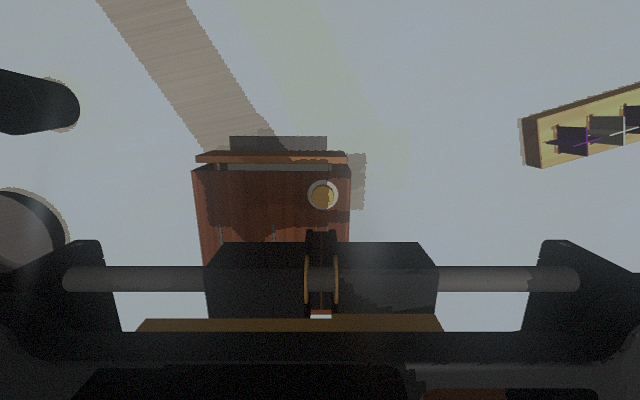

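The wrist view shows the button at about (323,194), with the shut fingers at (321,280) and the box behind and square to the image. The brass mask missed the button, so I'll cast a ray from that pixel.

```bash
python3 - <<'E'
from h import *
s=ctrl.get_state()
for px,z in (((323,194),.073),((323,180),.073),((323,209),.073),((193,170),.062),((351,172),.062)):
    p=ray('wrist',px,z,s);print(px,p.round(4),local(s,p).round(4))
f,cx,cy,R,o=cam('wrist',s);print(o)
E
```

```text
(323, 194) [0.6844 0.041  0.073 ] [-0.0007  0.0016  0.1897]
(323, 180) [0.6697 0.0438 0.073 ] [0.0143 0.0016 0.1897]
(323, 209) [0.7006 0.0378 0.073 ] [-0.0172  0.0017  0.1898]
(193, 170) [ 0.6352 -0.0898  0.062 ] [ 0.0224 -0.1362  0.201 ]
(351, 172) [0.6693 0.0742 0.062 ] [0.0205 0.0313 0.2007]
[0.60664458 0.05435128 0.35544119]
```

>>> play_rows(
  increments=[
    [[0,0.02,0.5,0,0,0,-1],[0,0.02,0.9,0,0,0,-1],[0,0.02,1.0,0,0,0,-1],[0,0.02,1.0,0,0,0,-1]],
  ],
)

```text
time: 3.45
position: [0.6829, 0.043, 0.1615]
tool_rot: [-0.299, -3.125, 0.002]
ft_force: [-0.1, 0.5, 0.3]
grip_width: 0.005
grip_force: 0.0
```

>>> play_rows(
  increments=[
    [[0,0,0.1,0,0,0,-1],[0,0,0.16,0,0,0,-1],[0,0,0.2,0,0,0,-1],[0,0,0.21,0,0,0,-1],[0,0,0.21,0,0,0,-1]],
  ],
)

```text
time: 3.95
position: [0.6842, 0.045, 0.142]
tool_rot: [0.295, 3.126, -0.0]
ft_force: [-0.8, -0.9, 1.5]
grip_width: 0.004
grip_force: 0.7
```

>>> play_rows(
  increments=[
    [[0,0,0.02,0,0,0,-1],[0,0,0.03,0,0,0,-1],[0,0,0.04,0,0,0,-1],[0,0,0.04,0,0,0,-1]],
  ],
)

```text
time: 4.35
position: [0.6839, 0.045, 0.1378]
tool_rot: [0.295, 3.127, -0.0]
ft_force: [-0.6, -0.0, 6.0]
grip_width: 0.002
grip_force: 2.7
```

>>> play_rows(
  increments=[
    [[0,0,-0.5,0,0,0,-1],[0,0,-1,0,0,0,-1],[0,0,-1,0,0,0,-1]],
  ],
)

```text
time: 4.65
position: [0.6864, 0.0466, 0.2448]
tool_rot: [0.294, 3.117, 0.004]
ft_force: [-0.1, 0.9, 0.4]
grip_width: 0.006
grip_force: 0.0
```

>>> play_rows(
  increments=[
    [[0.4,0.32,0,0,0,0,0],[0.81,0.64,0,0,0,0,0],[0.81,0.64,0,0,0,0,0]],
  ],
)

```text
time: 4.95
position: [0.6108, 0.1312, 0.2372]
tool_rot: [-0.278, -3.126, -0.004]
ft_force: [0.3, 0.0, 0.5]
grip_width: 0.194
grip_force: 0.0
```

>>> play_rows(
  increments=[
    [[0.4,0.32,0,0,0,0,0],[0.81,0.64,0,0,0,0,0],[0.81,0.64,0,0,0,0,0]],
  ],
)

```text
time: 5.25
position: [0.5428, 0.2084, 0.2373]
tool_rot: [-0.277, -3.127, -0.003]
ft_force: [0.2, -0.0, -0.3]
grip_width: 0.447
grip_force: 0.0
```

>>> play_rows(
  increments=[
    [[0.4,0.32,0,0,0,-0.09,0],[0.81,0.64,0,0,0,-0.182,0],[0.81,0.64,0,0,0,-0.182,0],[0.81,0.64,0,0,0,-0.182,0],[0.81,0.64,0,0,0,-0.182,0]],
  ],
)

```text
time: 5.75
position: [0.4816, 0.2779, 0.2368]
tool_rot: [0.151, -3.138, 0.002]
ft_force: [0.3, -1.0, -0.5]
grip_width: 0.497
grip_force: 0.0
```

```bash
python3 - <<'E'
from h import *
s=ctrl.get_state();im=ctrl.get_image('wrist');t=ctrl.get_image('top')
cv2.imwrite('pics/wt2.png',np.vstack([im[:,:,::-1],t[80:270,:,::-1]]))
print(s['time'],s['position'],s['tool_rot'])
hsv=cv2.cvtColor(im,cv2.COLOR_RGB2HSV)
y=cv2.inRange(hsv,(18,80,50),(38,255,255))
for c in cv2.findContours(y,0,2)[0]:
    if cv2.contourArea(c)>150:
        r=cv2.minAreaRect(c);p=ray('wrist',r[0],.010,s);print(r,p.round(4),local(s,p).round(4))
        print([local(s,ray('wrist',q,.014,s))[:2].round(4) for q in cv2.boxPoints(r)])
E
```

```text
5.75 [0.48156326 0.27788962 0.23678232] [ 1.50747993e-01 -3.13777671e+00  1.52395546e-03]
((259.0, 325.0), (12.0, 86.0), 90.0) [0.6863 0.2114 0.01  ] [-0.1975 -0.0856  0.2268]
[array([-0.1844, -0.1418]), array([-0.1842, -0.026 ]), array([-0.2038, -0.0264]), array([-0.204 , -0.1439])]
((449.49993896484375, 322.4999694824219), (16.999996185302734, 136.99996948242188), 90.0) [0.6567 0.4706 0.01  ] [-0.1928  0.1753  0.2266]
[array([-0.176 ,  0.0797]), array([-0.1756,  0.2627]), array([-0.2032,  0.2683]), array([-0.2036,  0.0815])]
```

View pics/wt2.png

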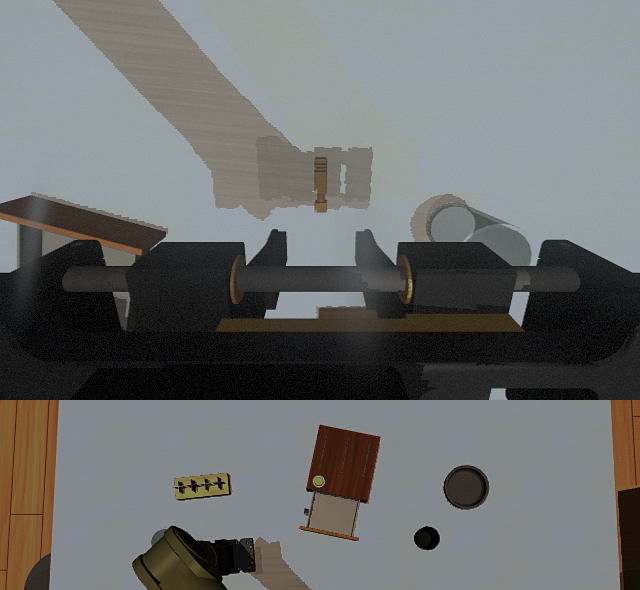

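The tool appears from (320,157) to (321,212), in line with the gripper's axis, with its neck toward the far end. The top strip shows the tray fully out, with its front panel running from (300,207) to (358,220) in full-picture pixels.

```bash
python3 - <<'E'
from h import *
s=ctrl.get_state()
for px in ((320.5,157),(320.5,212)):
    for z in (.014,.007):
        p=ray('wrist',px,z,s);print(px,p.round(4),local(s,p).round(4))
# panel top edge, front (z .058)
for px in ((300,208),(358,221)):print(ray('top',px,.058).round(4))
E
```

```text
(320.5, 157) [0.4486 0.2729 0.014 ] [ 0.0335 -0.0013  0.2228]
(320.5, 157) [0.4496 0.273  0.007 ] [ 0.0325 -0.0013  0.2298]
(320.5, 212) [0.5137 0.2791 0.014 ] [-0.0318 -0.0012  0.2228]
(320.5, 212) [0.5161 0.2793 0.007 ] [-0.0343 -0.0012  0.2298]
[0.558 0.091 0.058]
[ 0.5237 -0.0653  0.058 ]
```

>>> play_rows(
  increments=[
    [[0.03,-0.013,0.5,0,0,0,0],[0.03,-0.013,1,0,0,0,0],[0.03,-0.013,1,0,0,0,0]],
  ],
)

```text
time: 6.15
position: [0.4752, 0.2734, 0.1311]
tool_rot: [0.149, -3.126, 0.007]
ft_force: [-0.8, -0.7, -0.3]
grip_width: 0.502
grip_force: 0.0
```

>>> play_rows(
  increments=[
    [[0,0,0.4,0,0,0,0],[0,0,0.57,0,0,0,0],[0,0,0.62,0,0,0,0],[0,0,0.63,0,0,0,0],[0,0,0.63,0,0,0,0]],
  ],
)

```text
time: 6.65
position: [0.479, 0.278, 0.0758]
tool_rot: [-0.153, 3.136, 0.001]
ft_force: [-0.8, 0.8, 0.5]
grip_width: 0.499
grip_force: 0.0
```

>>> play_rows(
  increments=[
    [[0,0,0,0,0,0,-1],[0,0,0,0,0,0,-1],[0,0,0,0,0,0,-1],[0,0,0,0,0,0,-1],[0,0,0,0,0,0,-1],[0,0,0,0,0,0,-1],[0,0,0,0,0,0,-1]],
  ],
  squeeze=15,
)

```text
time: 7.35
position: [0.478, 0.2774, 0.0743]
tool_rot: [-0.153, 3.138, -0.0]
ft_force: [-0.3, -0.4, 2.4]
grip_width: 0.155
grip_force: 15.0
```

>>> play_rows(
  increments=[
    [[0,0,-0.4,0,0,0,-1],[0,0,-0.8,0,0,0,-1],[0,0,-1,0,0,0,-1],[0,0,-1,0,0,0,-1]],
  ],
)

```text
time: 7.75
position: [0.4793, 0.2786, 0.1771]
tool_rot: [-0.153, 3.132, 0.003]
ft_force: [-0.4, 0.4, -0.9]
grip_width: 0.154
grip_force: 15.0
```

>>> play_rows(
  increments=[
    [[-0.1,-0.35,0,0,0,0,-1],[-0.2,-0.7,0,0,0,0,-1],[-0.295,-0.945,0,0,0,0,-1],[-0.295,-0.945,0,0,0,0,-1]],
  ],
)

```text
time: 8.15
position: [0.518, 0.1807, 0.1721]
tool_rot: [0.142, -3.136, 0.005]
ft_force: [-0.5, 0.4, -1.2]
grip_width: 0.165
grip_force: 15.0
```

>>> play_rows(
  increments=[
    [[-0.1,-0.35,0,0,0,0,-1],[-0.2,-0.7,0,0,0,0,-1],[-0.295,-0.945,0,0,0,0,-1],[-0.295,-0.945,0,0,0,0,-1]],
  ],
)

```text
time: 8.55
position: [0.5561, 0.0904, 0.1724]
tool_rot: [0.143, -3.136, 0.003]
ft_force: [0.0, -0.1, -1.0]
grip_width: 0.16
grip_force: 15.0
```

>>> play_rows(
  increments=[
    [[-0.1,-0.35,0,0,0,0.06,-1],[-0.2,-0.7,0,0,0,0.13,-1],[-0.295,-0.945,0,0,0,0.19,-1],[-0.295,-0.945,0,0,0,0.19,-1],[-0.295,-0.945,0,0,0,0.19,-1],[-0.295,-0.945,0,0,0,0.19,-1]],
  ],
)

```text
time: 9.15
position: [0.5928, 0.0063, 0.1736]
tool_rot: [-0.309, -3.125, -0.002]
ft_force: [-0.8, 0.4, -0.1]
grip_width: 0.162
grip_force: 15.0
```

```bash
python3 - <<'E'
from h import *
s=ctrl.get_state();im=ctrl.get_image('wrist')
cv2.imwrite('pics/w3.png',im[:,:,::-1])
print(s['time'],s['position'],s['tool_rot'],s['grip_width'])
for p in ((.599,.0025,.013),(.541,.0137,.0)):print(local(s,p).round(4))
E
```

```text
9.15 [0.59282032 0.00633127 0.17355285] [-3.09162912e-01 -3.12483637e+00 -1.71368255e-03] 0.16190421981071104
[-0.0071 -0.0027  0.1605]
[ 0.052  -0.0031  0.1736]
```

View pics/w3.png

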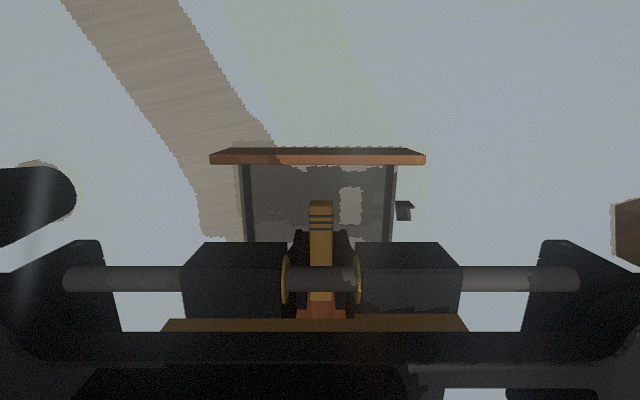

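The tool is held at (320,200–300), centred over the open tray. The tray's walls are at columns 240 and 395 and its panel runs from 210 to 425.

>>> play_rows(
  increments=[
    [[0,-0.02,0.3,0,0,0,-1],[0,-0.02,0.6,0,0,0,-1],[0,-0.02,0.75,0,0,0,-1],[0,-0.02,0.8,0,0,0,-1],[0,-0.02,0.84,0,0,0,-1],[0,-0.02,0.85,0,0,0,-1],[0,-0.02,0.85,0,0,0,-1]],
  ],
)

```text
time: 9.9
position: [0.594, 0.0022, 0.0902]
tool_rot: [0.314, 3.124, 0.0]
ft_force: [-0.7, -0.1, -0.3]
grip_width: 0.155
grip_force: 15.0
```

>>> play_rows(
  increments=[
    [[0,0,0.015,0,0,0,-1],[0,0,0.02,0,0,0,-1],[0,0,0.02,0,0,0,-1]],
  ],
)

```text
time: 10.2
position: [0.5934, 0.0019, 0.0874]
tool_rot: [0.315, 3.125, -0.0]
ft_force: [-0.6, 0.1, -0.8]
grip_width: 0.159
grip_force: 15.0
```

>>> play_rows(
  increments=[
    [[0,0,0,0,0,0,-0.2],[0,0,0,0,0,0,-0.2],[0,0,0,0,0,0,-0.2],[0,0,0,0,0,0,-0.2],[0,0,0,0,0,0,-0.2]],
  ],
)

```text
time: 10.7
position: [0.5933, 0.002, 0.0873]
tool_rot: [0.315, 3.126, -0.0]
ft_force: [0.1, 0.1, -0.7]
grip_width: 0.39
grip_force: 0.0
```

>>> play_rows(
  increments=[
    [[0,0,-0.2,0,0,0,-0.2],[0,0,-0.6,0,0,0,-0.2],[0,0,-1,0,0,0,-0.2],[0,0,-1,0,0,0,-0.2]],
  ],
)

```text
time: 11.1
position: [0.5966, 0.0028, 0.1932]
tool_rot: [0.313, 3.116, 0.001]
ft_force: [1.0, 0.1, -0.3]
grip_width: 0.402
grip_force: 0.0
```

```bash
python3 - <<'E'
from h import *
s=ctrl.get_state();im=ctrl.get_image('wrist')
cv2.imwrite('pics/w4.png',im[:,:,::-1])
print(s['time'],s['position'],s['tool_rot'],s['grip_width'])
E
```

```text
11.1 [0.5965698  0.00279518 0.19320564] [3.13411995e-01 3.11565713e+00 5.08318818e-04] 0.40198913859587054
```

View pics/w4.png

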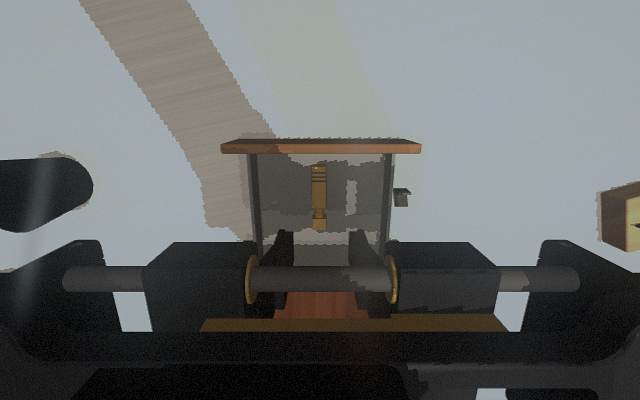

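The tool lies on the tray floor at (319,165–230), clear of the walls and let go. Next I'll go round in front of the panel.

>>> play_rows(
  increments=[
    [[0.4,0,0,0,0,0,-1],[0.8,0,0,0,0,0,-1],[0.95,0,0,0,0,0,-1],[0.95,0,0,0,0,0,-1],[0.95,0,0,0,0,0,-1]],
  ],
)

```text
time: 11.65
position: [0.5004, 0.0204, 0.1869]
tool_rot: [0.316, 3.125, -0.001]
ft_force: [-0.3, 0.1, -0.1]
grip_width: 0.047
grip_force: 0.0
```

>>> play_rows(
  increments=[
    [[0,0,0.3,0,0,0,-1],[0,0,0.6,0,0,0,-1],[0,0,0.85,0,0,0,-1],[0,0,0.92,0,0,0,-1],[0,0,0.92,0,0,0,-1]],
  ],
)

```text
time: 12.15
position: [0.5002, 0.021, 0.0942]
tool_rot: [-0.315, -3.123, -0.002]
ft_force: [0.3, 0.1, 0.7]
grip_width: 0.006
grip_force: 0.0
```

>>> play_rows(
  increments=[
    [[-0.1,0,0,0,0,0,-1],[-0.17,0,0,0,0,0,-1],[-0.21,0,0,0,0,0,-1],[-0.25,0,0,0,0,0,-1],[-0.29,0,0,0,0,0,-1],[-0.33,0,0,0,0,0,-1],[-0.37,0,0,0,0,0,-1],[-0.41,0,0,0,0,0,-1]],
  ],
)

```text
time: 12.95
position: [0.54, 0.0128, 0.0951]
tool_rot: [-0.314, -3.124, 0.001]
ft_force: [-3.4, -0.6, 2.4]
grip_width: 0.002
grip_force: 1.6
```

>>> play_rows(
  increments=[
    [[-0.08,0,0,0,0,0,-1],[-0.16,0,0,0,0,0,-1],[-0.24,0,0,0,0,0,-1],[-0.32,0,0,0,0,0,-1],[-0.4,0,0,0,0,0,-1],[-0.48,0,0,0,0,0,-1],[-0.54,0,0,0,0,0,-1],[-0.6,0,0,0,0,0,-1]],
  ],
)

```text
time: 13.75
position: [0.5995, 0.0008, 0.095]
tool_rot: [-0.315, -3.125, -0.0]
ft_force: [-3.9, 0.0, 0.3]
grip_width: 0.009
grip_force: 2.1
```

>>> play_rows(
  increments=[
    [[-0.03,0,0,0,0,0,-1],[-0.06,0,0,0,0,0,-1],[-0.09,0,0,0,0,0,-1],[-0.12,0,0,0,0,0,-1],[-0.15,0,0,0,0,0,-1]],
  ],
)

```text
time: 14.25
position: [0.6134, -0.002, 0.095]
tool_rot: [-0.314, -3.124, 0.0]
ft_force: [-6.6, 1.5, 2.2]
grip_width: 0.004
grip_force: 3.4
```

>>> play_rows(
  increments=[
    [[-0.015,0,0,0,0,0,-1],[-0.03,0,0,0,0,0,-1],[-0.045,0,0,0,0,0,-1],[-0.06,0,0,0,0,0,-1],[-0.075,0,0,0,0,0,-1],[-0.09,0,0,0,0,0,-1]],
  ],
)

```text
time: 14.85
position: [0.6219, -0.0038, 0.0951]
tool_rot: [-0.314, -3.124, 0.001]
ft_force: [-5.3, 2.7, 0.0]
grip_width: 0.005
grip_force: 2.5
```

>>> play_rows(
  increments=[
    [[-0.01,0,0,0,0,0,-1],[-0.02,0,0,0,0,0,-1],[-0.03,0,0,0,0,0,-1],[-0.04,0,0,0,0,0,-1],[-0.05,0,0,0,0,0,-1]],
  ],
)

```text
time: 15.35
position: [0.6269, -0.0048, 0.0951]
tool_rot: [-0.314, -3.124, 0.0]
ft_force: [-7.5, 2.0, 2.1]
grip_width: 0.01
grip_force: 3.9
```

>>> play_rows(
  increments=[
    [[-0.01,0,0,0,0,0,-1],[-0.02,0,0,0,0,0,-1],[-0.03,0,0,0,0,0,-1],[-0.04,0,0,0,0,0,-1],[-0.05,0,0,0,0,0,-1]],
  ],
)

```text
time: 15.85
position: [0.6289, -0.0051, 0.0951]
tool_rot: [-0.313, -3.117, 0.002]
ft_force: [-17.3, 1.8, 10.4]
grip_width: 0.004
grip_force: 8.7
```

>>> play_rows(
  increments=[
    [[0.02,0,0,0,0,0,-1],[0.05,0,0,0,0,0,-1],[0.1,0,0,0,0,0,-1],[0.3,0,0,0,0,0,-1],[0.6,0,0,0,0,0,-1],[0.9,0,0,0,0,0,-1]],
  ],
)

```text
time: 16.45
position: [0.5456, 0.0115, 0.0961]
tool_rot: [0.316, 3.12, 0.0]
ft_force: [-0.1, 0.1, 0.9]
grip_width: 0.003
grip_force: 0.0
```

>>> play_rows(
  increments=[
    [[0,0,-0.4,0,0,0,-1],[0,0,-0.8,0,0,0,-1],[0,0,-1,0,0,0,-1],[0,0,-1,0,0,0,-1],[0,0,-1,0,0,0,-1]],
  ],
)

```text
time: 16.95
position: [0.5455, 0.0112, 0.1961]
tool_rot: [0.316, 3.122, -0.002]
ft_force: [-0.6, -0.4, -0.8]
grip_width: 0.006
grip_force: 0.0
```

```bash
python3 - <<'E'
from h import *
s=ctrl.get_state();im=ctrl.get_image('wrist')
t=ctrl.get_image('scene')[150:300,150:390]
cv2.imwrite('pics/w5.png',np.vstack([im[:250,:,::-1],cv2.resize(t,(528,330))[:,:,::-1].copy() if 0 else cv2.copyMakeBorder(cv2.resize(t,(528,330)),0,0,0,112,cv2.BORDER_CONSTANT)[:,:,::-1]]))
print(s['time'],s['position'],s['ft_force'])
E
```

```text
16.95 [0.54553796 0.01119121 0.19612324] [-0.59830078 -0.43685821 -0.77498443]
```

View pics/w5.png

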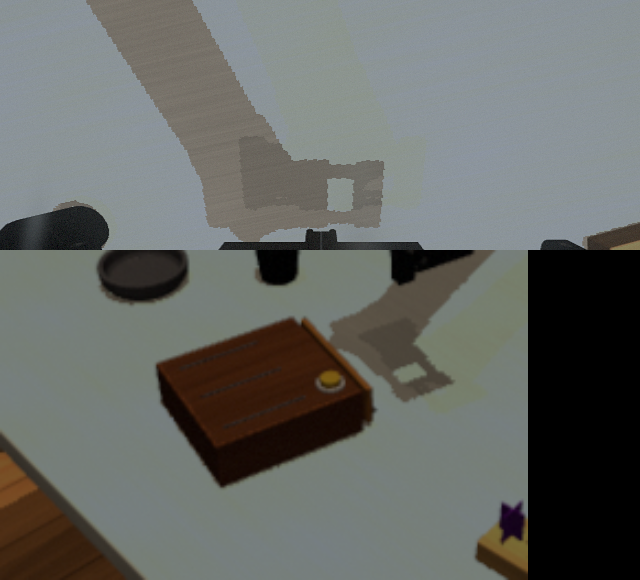

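The scene crop shows the tray shut with nothing touching it and the button standing up at (330,380). The arm is clear, so I'm handing in.

```bash
python3 -c "
from bench import ctrl
print(ctrl.close_job())"
```

```text
the job is handed in; nothing more can be done
None
```

I handed the job in after about 17 s of robot time; the hand-in gave no verdict. The tray sprang out, I laid the brass tool on its floor and let go, then pushed the tray shut. The last picture shows it staying shut with the release up and the arm clear, though the tool can't be seen inside the shut tray. The last push read about 17 N forward and 10 N upward, roughly 20 N in all and close to the 22 N limit.

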